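# Turn round the strip-down row for reassembly

## Task

The four parts on the wooden tray stand in the order in which they came off the machine, first part off next to the tray's tall end plate. Move them all to the blue rack in the reverse order for reassembly, one per pocket: the last part off goes in the pocket next to the rack's tall end plate, and so on, until the first part off is farthest from that plate. Leave every part standing upright and flat in its pocket, and leave the spray can, the carton and the wrench where they are.

Things in the scene. Friction and masses are not known exactly. Their poses are not given: they have to be found in the camera images.
- bush: loose flanged bush, brass, standing on its flange: flange 42 mm diameter and 6 mm thick, above it a plain round barrel 30 mm diameter; 50 mm high in all, dark bore on top, 0.15 to 0.3 kg. Origin at the centre of its underside, z up. Grasp the barrel from above, any direction
- hexnut: loose long hexagonal coupling nut, bright steel, standing on end: 36 mm across flats, 41.6 mm across corners, 54 mm high, dark bore on top, 0.25 to 0.45 kg. Origin at the centre of its underside, z up; two of its flats face along its own +x and -x, the others at every 60 degrees from there
- block: loose square valve block, aluminium: 38 x 38 mm, 46 mm high, dark port holes in its top and in two sides, 0.13 to 0.26 kg. Origin at the centre of its underside, z up; its sides face along its own x and y
- fork: loose clevis (fork head), bright steel, fork upwards: foot 40 mm (own x) x 28 mm (own y) x 20 mm high, on it two upright cheeks, each 11 mm thick along x and 28 mm along y, with an 18 mm gap between them; 56 mm high in all, 0.2 to 0.4 kg. Origin at the centre of its underside, z up. Best grasped from above along its own x, over the 40 mm outer faces of the cheeks
- pad_bush: black rubber rest pad, 4 mm thick, a disc of 54 mm diameter, glued to the wooden strip-down tray; it marks where the flanged bush stands at the start and never moves. Origin at the centre of its underside, 12 mm above the table, z up, own x across the row, own y along it. The four pads lie in a straight row, 68 mm apart, in an order that varies
- pad_hexnut: black rubber rest pad, 4 mm thick, a hexagon 52 mm across flats, glued to the wooden strip-down tray; it marks where the hexagonal coupling nut stands at the start and never moves. Origin at the centre of its underside, 12 mm above the table, z up, own x across the row, own y along it. The four pads lie in a straight row, 68 mm apart, in an order that varies
- pad_block: black rubber rest pad, 4 mm thick, a square of 52 mm, glued to the wooden strip-down tray; it marks where the valve block stands at the start and never moves. Origin at the centre of its underside, 12 mm above the table, z up, own x across the row, own y along it. The four pads lie in a straight row, 68 mm apart, in an order that varies
- pad_fork: black rubber rest pad, 4 mm thick, a rectangle of 54 x 40 mm, glued to the wooden strip-down tray; it marks where the clevis stands at the start and never moves. Origin at the centre of its underside, 12 mm above the table, z up, own x across the row, own y along it. The four pads lie in a straight row, 68 mm apart, in an order that varies
- tray_end_plate: bright aluminium plate, 76 x 14 mm, 45 mm high, upright at one end (either, it varies) of the wooden tray: a flat board 328 x 80 x 12 mm without side walls, whose other end has only an 8 mm high strip. Origin at the centre of its underside, in line with the pads, whose centres lie 54, 122, 190 and 258 mm from it. Parts stand on the pads 16 mm above the table
- rack: blue fixed rack, a row of four open pockets, each 68 mm (own x) by 64 mm (own y), centres at y = +102, +34, -34, -102 mm, x = 0. Origin at table height under the row's middle, z up. Pocket floors 6 mm, walls (4 mm thick) 14 mm above the table. Its bright aluminium end plate (76 x 14 mm, 57 mm high) stands at y = +155 mm; none at the -y end. It lies nearer or farther than the tray
- spray_can: bystander: loose yellow and white spray can with a black cap, 52 mm diameter, 125 mm high, at the right of the work; leave it alone. Origin at the centre of its underside
- carton: bystander: loose cardboard carton, 90 x 70 x 60 mm, at the right of the work; leave it alone. Origin at the centre of its underside
- wrench: bystander: loose wrench, 180 mm long, lying flat at the left of the work; leave it alone. Origin on its underside near the middle of its length
Mind the look-alikes: they are no part of the job. What is shaped like the hexnut but green is not meant.

How it is judged:
By the outcome, as a careful person would: the job done as asked, in the order asked, and still so for the second after the job is handed in, with the robot touching nothing.
It also fails if it takes over 96 s, if anything falls off the work surface, if the arm or the gripper's body presses on something with over 40 N, if the wrist force passes 120 N, or if a joint passes its speed limit or range.

## Robot

A 7-joint arm with a two-finger parallel gripper is mounted at the origin on the work surface. World frame = base frame: x ahead of the robot, y to its left, z up, the work surface at z = 0. Lengths are in m, angles in rad, forces in N, time in s.
With the tool pointing down it reaches from about 0.4 to 0.85 m from the base axis. Payload 6.9 kg.
Tool frame: the origin (TCP) lies midway between the tips of the shut fingers; the grasp point (between the pads) lies behind it (ctrl.pinch_z is the z of the grasp point in the tool frame, in m); z points along the fingers, y is the direction in which the jaws open and shut (so a half turn about z gives the same grasp; the last joint's range is limited). The gripper opens to 85 mm and grips with 20 to 120 N. Pads are 22 mm wide; open, the fingers measure 114 mm over their backs; the gripper's body (76 mm by 85 mm) begins 54 mm behind the grasp point. The pads swing forward as they close: fully open they stand 13 mm farther back than shut.
Start: joints at [1.369, 0.507, -0.238, 1.5, 0.126, 1.149, -0.155], TCP at [0.189, -0.596, 0.231] pointing down, gripper open.
Joint ranges: [-3.08, 3.08], [-0.24, 2.05], [-1.43, 1.35], [0, 2.5], [-1.52, 4.66], [0.17, 1.96], [-2.89, 2.89]. Speed limits (rad/s): [2.39, 2.39, 3.14, 3.14, 3.14, 3.14, 3.14].

## Interface

Orientations are given as a unit quaternion [w, x, y, z].
In Python, from station import ctrl, get_state, vision, ticket, models gives the robot as it stands. Calls block until the motion is done:
- ctrl.movep(position, orientation): joint-space move of the TCP to a pose.
- ctrl.movel(position, frame=None, max_speed=0.15): straight line of the TCP; frame=None keeps the orientation; max_speed is the mean speed in m/s.
- ctrl.set_joints(angles): joint-space move.
- ctrl.ungrasp() and ctrl.close_gripper(force=None): open the fingers fully, or close them until they stop; force is the grip in N (None keeps the last).
- ctrl.pause(seconds).
- ctrl.ik(position, orientation): joint angles nearest the present ones, or None.
- get_state(): the state.
- vision.grab_frame(name): name is "side" or "top" or "wrist"; returns (picture, depth): 420x560x3 uint8, blue, green, red; 420x560 float32, m along the optical axis (not along the pixel's ray), 0 where there is no reading.
- vision.camera_info(name): a dict with "mtx" (3x3 intrinsics, pixels), "R" (3x3) and "t" (3): a world point X has camera coordinates R X + t; the wrist camera has in their place "hand_eye" (4x4, takes a point from camera to tool coordinates, whose origin is the TCP and whose axes are the flange's). Camera axes: x right, y down, z forward; pixel columns grow to the right and rows downward; lengths in m; the calibration is good to about 2 mm. A picture is of the moment at which its call begins: read the wrist's pose just before it. camera_info takes no time and is no camera call.
A pose or a line that the arm cannot do raises ctrl.Unreachable and nothing moves.
- ticket.close_job(): hands the job in, once; it reports no verdict.
Trained networks look in the newest picture that a camera, given by its name, has taken for a name from the list of things; names that differ only in an ending like _2 or _b are one class to them, and where a whole thing is asked for, a point or a joint stands for the part that bears it (a point fixed in the world has none). Each returns a list of dicts, best first, with "p" (0 to 1); they miss things now and then, are a little off and sometimes report something else, mostly with a low value. They report only what shows in the picture. A call takes as long as a camera call. They do not tell look-alikes from the thing itself.
- models.recognise(camera, target): "point" ([column, row] in pixels, amid what is visible of it).
- models.masks_of(camera, target): "mask" (420x560 bool, what is visible of it) and "point" ([column, row] in pixels, amid what is visible of it).
The state is a dict: "time": time; "qpos": joint angles; "qd": joint speeds; "tau": joint torques, N m; "tcp_pos": TCP position; "eef_rot": TCP orientation; "contact_force": force on the tool from outside, world axes, zero at the start; "wrist_torque": the same for the moment, N m; "width": finger opening in m.
Only numpy, scipy, OpenCV 4.12 (cv2) and the standard library are available. Lean on these libraries where they do the work, as an engineer would, in place of code of your own. Each camera call takes 0.05 s, during which the arm holds its last target. There are 200 camera calls.

## Working session

There is one attempt and no reset: what is moved stays moved. The work goes in short steps, each a Python script; the robot and the scene stay as the last script left them, time stands still between calls to the robot, and variables do not carry over. Pictures are saved under pics/ and viewed, about 12 in all and at most 16, crops included, and the job is handed in when it is done.

```bash
mkdir -p pics; ls; python3 - <<'E'
from station import ctrl, get_state, vision
import cv2
print(get_state()); print(ctrl.pinch_z)
for n in ("top","side"):
    p,d=vision.grab_frame(n); cv2.imwrite(f"pics/{n}0.png",p)
    print(n,vision.camera_info(n),(d>0).mean())
print(vision.camera_info("wrist"))
E
```

```text
pics
{'time': 0.0, 'qpos': array([ 1.36850186,  0.50830798, -0.23752645,  1.50115868,  0.12568961,
        1.14892285, -0.15483903]), 'qd': array([-0.00130553,  0.00110216, -0.00023097, -0.00054018,  0.00112608,
        0.00178096,  0.00067812]), 'tau': array([-1.43925801e-03, -6.20595002e+01, -2.18773484e+00, -2.49656439e+01,
        1.25292785e-02,  1.19313423e-02,  8.20048115e-06]), 'tcp_pos': array([ 0.18911743, -0.59515024,  0.23043937]), 'eef_rot': array([-8.90803884e-04,  9.88182425e-01,  1.53279736e-01, -1.54834626e-04]), 'contact_force': array([-0.03197337,  0.13525399, -0.38532888]), 'wrist_torque': array([-0.00749941, -0.00298026, -0.03929039]), 'width': 0.08564658553384971}
-0.0187
top {'mtx': array([[489.96094966,   0.        , 274.99474063],
       [  0.        , 489.96094966, 210.21288298],
       [  0.        ,   0.        ,   1.        ]]), 'R': array([[-0.02397922, -0.99956349, -0.01725768],
       [-0.9977515 ,  0.02500932, -0.06218094],
       [ 0.0625854 ,  0.01572782, -0.99791568]]), 't': array([0.02714882, 0.52531494, 1.21299245])} 0.9957780612244898
side {'mtx
[... 194 characters left out ...]
8, -0.00661469],
       [-0.21648572,  0.54837223, -0.80772633],
       [ 0.30701464, -0.74713292, -0.5895205 ]]), 't': array([0.47651667, 0.16097324, 0.94289006])} 0.9962244897959184
{'mtx': array([[363.28850346,   0.        , 283.16949862],
       [  0.        , 363.28850346, 215.62540745],
       [  0.        ,   0.        ,   1.        ]]), 'hand_eye': array([[ 1.34673224e-03, -9.60392647e-01, -2.78646999e-01,
         7.15998199e-02],
       [ 9.99998909e-01,  1.12434096e-03,  9.57921604e-04,
         1.49014429e-03],
       [-6.06686631e-04, -2.78647985e-01,  9.60393114e-01,
        -1.43016782e-01],
       [ 0.00000000e+00,  0.00000000e+00,  0.00000000e+00,
         1.00000000e+00]])}
```

View pics/top0.png

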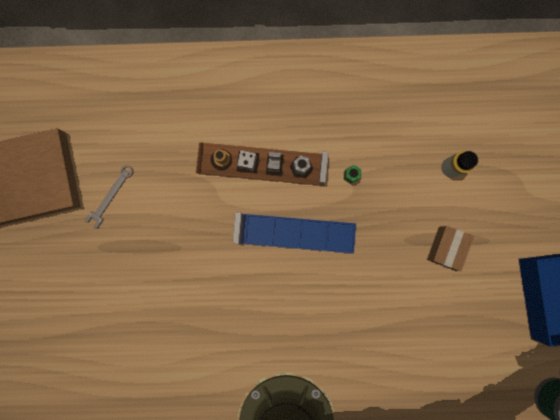

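View pics/side0.png

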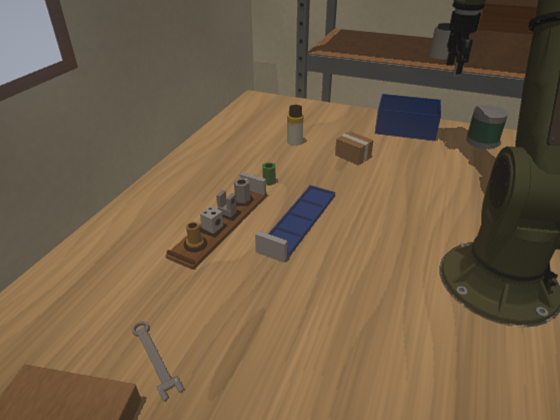

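The top view shows the tray's end plate at (324,169). From there the parts stand in this order: hexnut (302,165), fork (275,161), block (247,160), bush (221,157). The green look-alike nut at (352,174) stands off the tray. The steel nut on the tray at (302,165) is the one meant. The rack's plate is at (238,228), the left (+y) end. So the pockets from the plate get bush, block, fork, hexnut.

Next I take two wrist views from above.

```bash
cat > h.py <<'E'
import numpy as np, cv2
from station import ctrl, get_state, vision, ticket, models
from scipy.spatial.transform import Rotation as Ro
def quat(phi):  # tool down, tool x at world angle phi, tool y (jaws) at phi-90deg
    return np.array([0,np.cos(phi/2),np.sin(phi/2),0])
def cam(name, st=None):
    i=vision.camera_info(name)
    if name!="wrist": return i["mtx"],i["R"].T,-i["R"].T@i["t"]
    st=st or get_state(); q=st["eef_rot"]; Rt=Ro.from_quat(np.r_[q[1:],q[0]]).as_matrix(); H=i["hand_eye"]
    return i["mtx"],Rt@H[:3,:3],Rt@H[:3,3]+st["tcp_pos"]
def onplane(c,px,z):
    K,R,t=c; px=np.atleast_2d(px); r=(R@np.linalg.inv(K)@np.c_[px,np.ones(len(px))].T).T
    return t+r*((z-t[2])/r[:,2])[:,None]
def cloud(c,d):
    K,R,t=c; v,u=np.mgrid[:d.shape[0],:d.shape[1]]
    r=np.stack([(u-K[0,2])/K[0,0],(v-K[1,2])/K[1,1],np.ones_like(d)],-1)*d[...,None]
    return r@R.T+t
def snap(fn):
    ctrl.pause(0.15); st=get_state(); p,d=vision.grab_frame("wrist"); c=cam("wrist",st)
    cv2.imwrite(f"pics/{fn}.png",p); np.savez(f"pics/{fn}.npz",p=p,d=d,K=c[0],R=c[1],t=c[2]); return p,d,c
E
python3 - <<'E'
from h import *
c=cam("top"); np.set_printoptions(precision=3,suppress=True)
print(c[2]); print(onplane(c,[[302,165],[275,161],[247,160],[221,157]],.06)); print(onplane(c,[[324,169]],.05),onplane(c,[[238,228],[355,237]],.03))
mid=onplane(c,[[275,195]],0)[0]; print(mid)
for dx,dy,fn in((0.03,0.04,"w1"),(0.03,-0.05,"w2")):
    ctrl.movep([mid[0]+dx,mid[1]+dy,0.24],quat(0.)); snap(fn); s=get_state(); print(s["time"],s["tcp_pos"],s["qpos"])
E
```

```text
[ 0.449 -0.005  1.244]
[[ 0.632 -0.055  0.06 ]
 [ 0.643  0.011  0.06 ]
 [ 0.647  0.079  0.06 ]
 [ 0.657  0.142  0.06 ]]
[[ 0.622 -0.109  0.05 ]] [[ 0.483  0.107  0.03 ]
 [ 0.454 -0.182  0.03 ]]
[0.566 0.014 0.   ]
3.0 [0.596 0.053 0.24 ] [ 0.283  0.514 -0.672  1.557  0.336  1.189 -2.024]
3.65 [ 0.596 -0.035  0.24 ] [ 0.431  0.511 -0.67   1.561  0.333  1.186 -1.871]
```

View pics/w1.png

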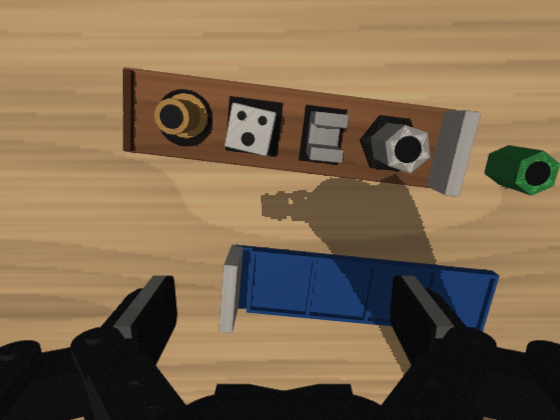

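View pics/w2.png

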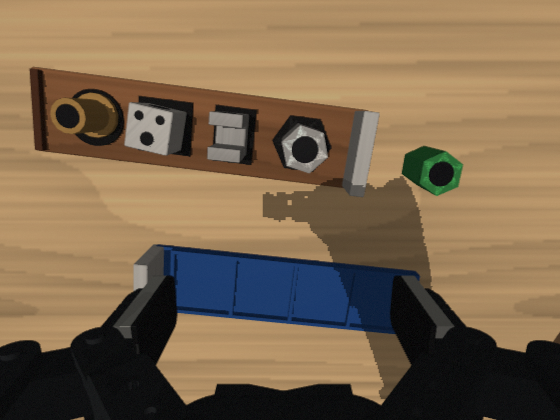

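Both wrist views confirm the order. In w1 the bush is at (182,117), the block at (250,130), the fork at (325,135), the hexnut at (405,148) and the green nut at (525,170). The fork's cheeks are apart across the row. Next I measure from the depth of both views.

```bash
python3 - <<'E'
from h import *
np.set_printoptions(precision=4,suppress=True)
A={"hexnut":(.632,-.055,.07),"fork":(.643,.011,.072),"block":(.647,.079,.062),"bush":(.657,.142,.066),"tplate":(.622,-.109,.057),"rplate":(.483,.115,.057)}
for fn in("w1","w2"):
    f=np.load(f"pics/{fn}.npz"); P=cloud((f["K"],f["R"],f["t"]),f["d"]); img=f["p"].astype(int)
    print(fn,"table z",np.median(P[20:50,300:500,2]))
    for n,(x,y,z) in A.items():
        near=(abs(P[...,0]-x)<(.06 if 'pl' in n else .035))&(abs(P[...,1]-y)<(.03))&(f["d"]>0)
        zz=P[...,2][near&(P[...,2]>z-.02)]
        if len(zz)<20: print(n,"few",len(zz)); continue
        zt=np.percentile(zz,80)
        m=near&(abs(P[...,2]-zt)<.004)
        m=cv2.morphologyEx(m.astype(np.uint8),cv2.MORPH_OPEN,np.ones((2,2)))>0
        q=P[m][:,:2].astype(np.float32)
        r=cv2.minAreaRect(q*1000); print(n,"z %.4f"%zt,len(q),np.round(r[0],1),np.round(r[1],1),round(r[2],1))
    b=img[...,0]; blue=(b>1.6*img[...,2])&(b>40)&(P[...,0]<.56)&(f["d"]>0)
    for zl,zh in((.009,.02),):
        m=blue&(P[...,2]>zl)&(P[...,2]<zh); q=P[m][:,:2].astype(np.float32)
        r=cv2.minAreaRect(q*1000); print("walls",np.median(P[m][:,2]),len(q),np.round(r[0],1),np.round(r[1],1),round(r[2],1))
    m=blue&(P[...,2]<.009); print("floor",np.median(P[m][:,2]),m.sum())
E
```

```text
w1 table z 0.00048484314205105017
hexnut z 0.0711 1607 [641.2 -22.6] [156.8  41.3] 76.2
fork z 0.3246 2617 [630.4  40.7] [73.2 26.8] 36.2
block z 0.3265 2379 [488.2 122.2] [ 19.7 385.8] 70.7
bush z 0.0670 1014 [669.1 113.2] [ 29.3 119.7] 12.5
tplate z 0.0577 1442 [626.4 -47.5] [202.   87.9] 87.1
rplate z 0.0577 969 [539.9  92.6] [ 22.  267.8] 76.9
walls 0.013926085068927674 3134 [469.8 -41.7] [286.4  77.4] 83.8
floor 0.006353495619754734 10124
w2 table z 0.00048036963831432633
hexnut z 0.3235 4888 [632.3 -57. ] [53.5 62. ] 79.5
fork z 0.3250 2511 [488.9  36. ] [ 24.1 385.2] 70.7
block z 0.0629 2007 [646.6  43.1] [156.7  49.2] 87.5
bush z 0.0669 1046 [669.7  76.2] [ 29.1 223.1] 6.4
tplate z 0.3080 4767 [ 475.2 -177.4] [476.5  27.6] 32.9
rplate z 0.0574 350 [556.8  66.8] [ 19.3 148.9] 50.5
walls 0.013924937622813716 3187 [469.3 -46.8] [274.5  77.6] 83.8
floor 0.006307085337268981 11299
```

```bash
cat > meas.py <<'E'
from h import *
np.set_printoptions(precision=4,suppress=True)
A={"hexnut":(.632,-.055,.07,.035,.03),"fork":(.643,.011,.072,.035,.03),"block":(.647,.079,.062,.035,.03),"bush":(.657,.142,.066,.035,.03),"tplate":(.622,-.109,.057,.05,.02),"rplate":(.483,.115,.057,.05,.03)}
def rect(P,m):
    q=np.ascontiguousarray(P[m][:,:2]*1000,dtype=np.float32).reshape(-1,1,2)
    return cv2.minAreaRect(q)
for fn in("w1","w2"):
    f=np.load(f"pics/{fn}.npz"); P=cloud((f["K"],f["R"],f["t"]),f["d"]); img=f["p"].astype(int); Z=P[...,2]
    for n,(x,y,z,a,b) in A.items():
        near=(abs(P[...,0]-x)<a)&(abs(P[...,1]-y)<b)&(abs(Z-z)<.012)
        if near.sum()<30: print(n,near.sum()); continue
        zt=np.percentile(Z[near],80); m=near&(abs(Z-zt)<.004)
        k,l,s,_=cv2.connectedComponentsWithStats(m.astype(np.uint8)); 
        if n!="fork": m=l==1+np.argmax(s[1:,4])
        r=rect(P,m); print(fn,n,"z %.4f"%zt,m.sum(),np.round(r[0],1),np.round(r[1],1),round(r[2],1))
    bl=(img[...,0]>1.6*img[...,2])&(img[...,0]>25)&(abs(P[...,0]-.47)<.08)&(P[...,1]>-.25)&(P[...,1]<.15)
    m=bl&(Z>.010)&(Z<.018); r=rect(P,m); print("walls",m.sum(),np.round(r[0],1),np.round(r[1],1),round(r[2],1))
    m=bl&(Z>.002)&(Z<.018); r=rect(P,m); print("rack",m.sum(),np.round(r[0],1),np.round(r[1],1),round(r[2],1))
E
python3 meas.py
```

```text
w1 hexnut z 0.0711 1610 [636.2 -54.3] [36.2 40.7] 41.8
w1 fork z 0.0729 901 [646.2  13.1] [28. 40.] 84.3
w1 block z 0.0630 1977 [652.2  80.1] [38.  37.9] 76.8
w1 bush z 0.0670 1015 [663.1 144.9] [29.2 29. ] 82.4
w1 tplate z 0.0578 1448 [ 629.9 -108.1] [15.  75.8] 83.4
w1 rplate z 0.0577 971 [486.  106.5] [14.2 76.5] 83.8
walls 2921 [469.2 -47.2] [275.4  77.4] 83.8
rack 13268 [470.  -41.6] [286.8  77.4] 83.9
w2 hexnut z 0.0711 1560 [636.  -54.7] [36.1 40.4] 41.7
w2 fork z 0.0729 908 [646.  13.] [28.1 40.1] 84.1
w2 block z 0.0629 2009 [652.   79.9] [38.3 38. ] 76.6
w2 bush z 0.0670 1048 [663.2 144.9] [29.4 29.3] 1.6
w2 tplate z 0.0579 1370 [ 629.7 -108.2] [14.4 75.9] 83.1
w2 rplate z 0.0575 353 [509.3 103.7] [13.8 29.2] 84.6
walls 2983 [469.2 -46.7] [274.5  77.4] 83.8
rack 14500 [470.3 -37.7] [292.7  77.6] 83.8
```

Both views agree to within 0.5 mm. Tops are at 71, 73, 63 and 67 mm, which fits the text's heights to about 1 mm, and the rack floor is at 6.3 mm. I move the hexnut first and check it.

```bash
cat > job.py <<'E'
from h import *
u=np.array([np.cos(np.radians(83.8)),np.sin(np.radians(83.8))]); o=np.array([.4692,-.0472]); J0=-6.2
# name: pick xy, jaw angle deg, TCP height above part base, pocket y, expected width
T={"hexnut":((.6361,-.0545),-18.2,.020,-.102,.036),"fork":((.6461,.0130),-5.8,.020,-.034,.040),
   "block":((.6521,.0800),-13.3,.016,.034,.038),"bush":((.6632,.1449),-6.2,.018,.102,.030)}
def best(p,jaw):
    c=[(q,qq) for s in(90,-90) for q in[quat(np.radians(jaw+s))] for qq in[ctrl.ik(p,q)] if qq is not None]
    return min(c,key=lambda a:abs(a[1][6]))[0] if c else None
def move(n):
    (x,y),jaw,h,py,w=T[n]; up=.15
    q=best([x,y,up],jaw); ctrl.movep([x,y,up],q); ctrl.movel([x,y,.016+h]); ctrl.close_gripper(50)
    s=get_state(); print(n,"t %.1f width %.4f (exp %.3f)"%(s["time"],s["width"],w),s["tcp_pos"])
    if abs(s["width"]-w)>.006: raise SystemExit("bad grasp")
    ctrl.movel([x,y,up]); g=get_state(); print(" lifted width %.4f"%g["width"],g["contact_force"].round(1))
    X,Y=o+py*u; z=.006+h+.0008
    ctrl.movep([X,Y,up],best([X,Y,up],J0)); ctrl.movel([X,Y,z+.02]); ctrl.movel([X,Y,z],max_speed=.04)
    s=get_state(); print(" down",s["tcp_pos"],s["contact_force"].round(1),"%.4f"%s["width"])
    ctrl.ungrasp(); ctrl.movel([X,Y,up]); print(" t %.1f"%get_state()["time"])
E
python3 - <<'E'
from job import *
np.set_printoptions(precision=4,suppress=True)
for n in T: 
    (x,y),j,h,py,w=T[n]; X,Y=o+py*u
    for p,jj in(((x,y,.15),j),((X,Y,.15),J0)): b=best(p,jj); print(n,p,ctrl.ik(p,b))
move("hexnut")
ctrl.movep([.53,-.09,.26],quat(0)); snap("w3")
E
```

```text
hexnut (0.6361, -0.0545, 0.15) [ 0.556   0.7363 -0.9297  1.5692  0.6278  1.1588 -0.8264]
hexnut (np.float64(0.4581840657179857), np.float64(-0.14860339832517616), 0.15) [ 0.9536  0.5431 -1.0406  1.9781  0.5787  0.9532 -0.4866]
fork (0.6461, 0.013, 0.15) [ 0.4652  0.7662 -0.9813  1.5463  0.6685  1.1943 -0.7412]
fork (np.float64(0.46552802190599524), np.float64(-0.08100113277505872), 0.15) [ 0.8216  0.5302 -1.0455  1.9998  0.5724  0.9404 -0.6288]
block (0.6521, 0.08, 0.15) [ 0.3388  0.7677 -0.9432  1.5147  0.6488  1.1952 -0.9459]
block (np.float64(0.4728719780940048), np.float64(-0.013398867224941276), 0.15) [ 0.6759  0.5301 -1.043   1.9985  0.5714  0.9403 -0.7712]
bush (0.6632, 0.1449, 0.15) [ 0.2359  0.8075 -0.967   1.4482  0.6795  1.2423 -0.9138]
bush (np.float64(0.4802159342820143), np.float64(0.05420339832517617), 0.15) [ 0.5225  0.5426 -1.0327  1.9743  0.5753  0.9525 -0.9074]
hexnut t 6.1 width 0.0356 (exp 0.036) [ 0.6363 -0.0544  0.0366]
 lifted width 0.0354 [ 0.   0.4 -3.5]
 down [ 0.4579 -0.1488  0.0266] [-0.6 -0.9 -2.1] 0.0353
 t 10.8
```

View pics/w3.png

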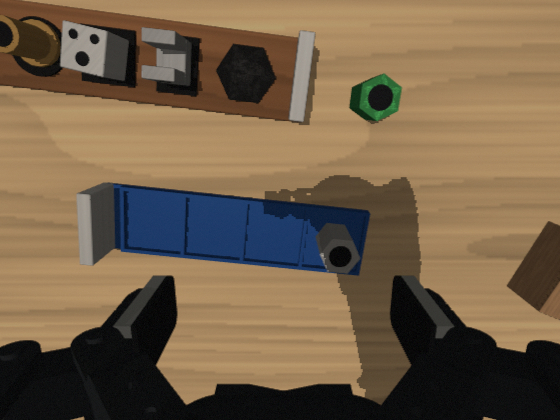

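The hexnut stands upright in the pocket farthest from the plate, at (338,248). The tray plate, the other parts and the green nut have not moved. I carry on with the other three.

```bash
python3 - <<'E'
from job import *
np.set_printoptions(precision=4,suppress=True)
for n in("fork","block","bush"): move(n)
ctrl.movep([.50,-.0,.30],quat(0)); snap("w4"); f=np.load("pics/w4.npz"); P=cloud((f["K"],f["R"],f["t"]),f["d"])
for n in T:
    py=T[n][3]; X,Y=o+py*u; m=(np.hypot(P[...,0]-X,P[...,1]-Y)<.032)&(P[...,2]>.03)&(P[...,2]<.1); zt=np.percentile(P[m][:,2],80); m&=abs(P[...,2]-zt)<.004
    print(n,"top z %.4f"%zt,"spread %.4f"%P[m][:,2].std(),"offset mm",((P[m][:,:2].min(0)+P[m][:,:2].max(0))/2-[X,Y])*1000)
for n in("top","side"): cv2.imwrite(f"pics/{n}1.png",vision.grab_frame(n)[0])
a=[cv2.imread(f"pics/{n}.png") for n in("w4","side1")]
cv2.imwrite("pics/cmp.png",np.hstack([cv2.resize(i,(400,300)) for i in a]+[]))
print(get_state()["time"])
E
```

```text
fork t 14.5 width 0.0389 (exp 0.040) [0.6462 0.0131 0.0367]
 lifted width 0.0393 [ 0.6 -0.5 -3.8]
 down [ 0.4653 -0.0813  0.0266] [-1.3 -1.2 -0.7] 0.0394
 t 19.2
block t 21.6 width 0.0370 (exp 0.038) [0.6523 0.0802 0.0327]
 lifted width 0.0374 [-0.7  0.6 -2.9]
 down [ 0.4726 -0.0137  0.0226] [-1.1 -0.7  0.2] 0.0374
 t 26.4
bush t 28.9 width 0.0283 (exp 0.030) [0.6633 0.1451 0.0346]
 lifted width 0.0286 [-0.2 -1.  -2.9]
 down [0.4801 0.0542 0.0245] [ 0.2 -0.5 -2. ] 0.0288
 t 33.7
hexnut top z 0.0610 spread 0.0009 offset mm [ 1.6348 -0.5994]
fork top z 0.0626 spread 0.0010 offset mm [ 1.7343 -0.4293]
block top z 0.0529 spread 0.0009 offset mm [ 1.4929 -0.9133]
bush top z 0.0570 spread 0.0009 offset mm [ 1.5649 -0.2652]
34.925
```

View pics/w4.png

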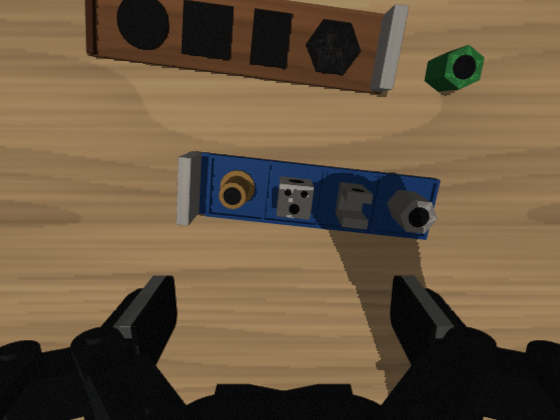

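View pics/side1.png

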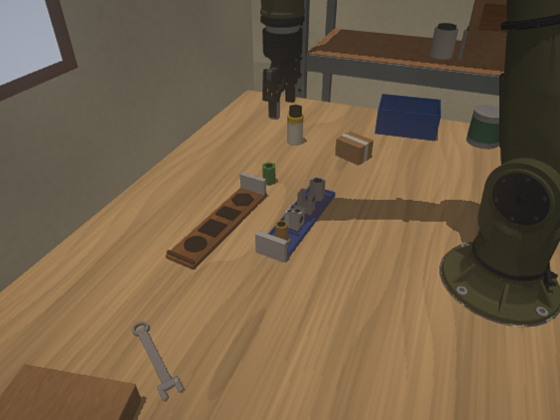

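The wrist view shows the parts from the rack plate (187,190) onward: bush (235,190), block (294,198), fork (353,205), hexnut (412,213). All four stand upright and each top is 10 mm lower than on the tray, as it should be. In the side view the can, carton, wrench and green nut have not moved. The gripper is touching nothing.

```bash
python3 -c "
from station import ticket; print(ticket.close_job())"
```

```text
the job is handed in; nothing more can be done
None
```

All four parts are in the blue rack in reverse order, and I handed the job in at about 35 s on the robot's clock. From the rack's end plate the order is bush, block, fork, hexnut.

- **Part positions:** the last wrist image put every part within 2 mm of its pocket centre. The tops measured 61, 63, 53 and 57 mm (hexnut, fork, block, bush). That is about 1 mm above the text's heights, the same offset I saw on the tray, so the parts stand flat and upright.
- **Forces:** the wrist force stayed under 4 N at every point I read it.
- **Other objects:** the spray can, carton, wrench and green nut look unmoved in the last images.

No check failed or disagreed.

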